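Crank the craft clamp shut on a glued keepsake box

TASK

Lay the glued wooden keepsake box flat on the bed of the bench clamp, lengthwise and centred between the jaw and the fence, and let go of it. Then take the crank by its orange free-spinning knob and wind it clockwise, without letting go on the way, until the jaw has pushed the box home against the fence and holds it snugly; feel for it, as a loose box will not glue and a hard squeeze crushes it. Let go of the knob and leave the box clamped, with everything else on the table undisturbed.

Things in the scene. Friction and masses are not known exactly. Their poses are not given: they have to be found in the camera images.
- clamp: Bench clamp fixed to the table: pale wooden bed 100 x 360 mm, top 15 mm above the table, with green gearbox, jaw and fence. Origin on the table under the clamp. +y: clamping direction, from gearbox (bed end y = -185 mm) to fence (bed end y = +175 mm); z up. Gearbox 70 x 85 mm, centred at y = -130 mm, top 63 mm above the table, its shaft collar 75 mm.
- bay (a point): Middle of the loading bay, on the bed top, 60 mm from the clamp's origin along its +y; a good place to set the box. Beyond it stands the fence, a fixed wall 70 mm wide (x), top 53 mm above the table. The fence is set differently each time: its face lies 64 to 76 mm from this point along the clamp's +y, and is not measured.
- jaw: Moving jaw of the clamp, a green block 60 mm wide (x) with a firm cork pad that gives 1 mm per 30 N, top 52 mm above the table. Origin: bottom centre of the pad's pressing face; axes as the clamp's. In the clamp frame the face stands at y = -60 mm + 9 mm x crank angle in rad. It stays where the crank is left, holding up to about 16 N by itself.
- box: Wooden keepsake box, closed, 50 (x) x 80 (y, its length) x 40 mm (z) high, about 0.12 kg, with a painted orange on its lid. Origin: centre of its underside, z up. To be clamped by its two ends (80 mm direction), either way round. The jaw should end up pressing it with 6 to 60 N.
- knob: Orange upright knob of the crank, a cylinder 24 mm in diameter and 50 mm high, spinning freely about its own upright axis on the crank's pin. Origin: centre of its underside, which is 92 mm above the table (its top is at 142 mm); the crank arm is 3 mm below it. It is 55 mm from the crank's axis.
- hub (a point): Point on the crank's upright axis, 92 mm above the table (the hub's top is at 93 mm). The knob circles it at a radius of 55 mm.
- crank (a joint): Crank angle in rad, growing clockwise seen from above. At 0 the arm points from the hub along the clamp's -y; it starts between 0 and 2. Each rad moves the jaw 9 mm to the fence. Friction 0.15 N m (about 3 N at the knob); once the box is squeezed, each further newton along the knob's path adds about 6 N of squeeze. Box and fence are met between 11.5 and 12.9 rad.
- orange: Mandarin orange, 68 mm across, 57 mm high, a bystander: leave it alone. Origin: centre of its underside.
- clay_a: Grey-brown clay ball, 52 mm across, 47 mm high, a bystander. Origin: centre of its underside.
- clay_b: Second clay ball, the same.
- palette: Round white paint palette, 140 mm across, 8 mm thick, a bystander. Origin: centre of its underside.
- brush: Paint brush with a blue handle, 190 mm long, lying, a bystander. Origin: on its underside near the middle.
- paint_y: Yellow paint bottle, 44 mm across, 90 mm high, a bystander. Origin: centre of its underside.
- paint_b: Blue paint bottle, the same size, a bystander.
- glue: White glue bottle with an orange cap, 54 mm across, 150 mm high, a bystander. Origin: centre of its underside.

How it is judged:
On the way, in this order (a step that is already met when the one before it is completed fails the run):
1. the box lies flat, lengthwise and centred on the clamp's bed, between jaw and fence, and is let go (x of box in the frame of clamp between -0.012 and 0.012 m and z of box in the frame of clamp between 0.011 and 0.019 m and angle between the y axis of box and the y axis of clamp, either way round below 0.1 rad and angle between box's own z axis and vertical below 0.06 rad and y of box in the frame of clamp between -0.02 and 0.097 m and contact force between the fingers and box below 0.1 N), for 0.2 s.
2. the jaw has been wound onto the box and squeezes it (more than 6 N) (value of joint crank above 11.2 rad and contact force between jaw and box above 6 N), for 0.2 s.
At the end, for the whole second after the job is handed in: the box lies flat on the clamp's bed, centred within 12 mm and lengthwise within 0.1 rad, home against the fence, and the jaw presses it with more than 6 N; nothing moves and the knob is released (x of box in the frame of clamp between -0.012 and 0.012 m and z of box in the frame of clamp between 0.011 and 0.019 m and angle between the y axis of box and the y axis of clamp, either way round below 0.1 rad and angle between box's own z axis and vertical below 0.06 rad and y of box in the frame of clamp above 0.08 m and contact force between jaw and box above 6 N and linear speed of box below 0.01 m/s and velocity of joint crank between -0.05 and 0.05 rad/s and contact force between the fingers and knob below 0.1 N); the robot touches nothing.
It fails at once if the jaw squeezes the box with more than 60 N (contact force between jaw and box above 60 N).
It fails at once if the knob is let go between 3.5 and 11 rad of the crank, before the jaw has closed (value of joint crank between 3.5 and 11 rad and contact force between the fingers and knob below 0.05 N).
It fails at once if another thing on the table is moved by more than 30 mm (distance of any of orange, clay_a, clay_b, palette, brush, paint_y, paint_b, glue from where it was at the start of the episode above 0.03 m).
It also fails if it takes over 70 s, if anything falls off the work surface, if the arm or the gripper's body presses on something with over 40 N, if the wrist force passes 120 N, or if a joint passes its speed limit or range.

ROBOT

A 6-joint arm with a two-finger parallel gripper is mounted at the origin on the work surface. World frame = base frame: x ahead of the robot, y to its left, z up, the work surface at z = 0. Lengths are in m, angles in rad, forces in N, time in s.
With the tool pointing down it reaches from about 0.35 to 0.975 m from the base axis. Payload 4.9 kg.
Tool frame: the origin (TCP) lies at the very end of the fingers, on their centre line; the grasp point (between the pads) lies 19 mm behind it; z points along the fingers, y is the line along which they close (so a half turn about z gives the same grasp; the last joint's range is limited). The gripper opens to 85 mm and grips with 20 to 120 N. Pads are 22 mm wide; open, the fingers measure 114 mm over their backs; the gripper's body (76 mm by 85 mm) begins 54 mm behind the grasp point. The pads swing forward as they close: fully open they stand 13 mm farther back than shut.
Start: joints at [-1.358, 0.053, 1.613, -0, 1.476, -0.119], TCP at [0.204, -0.591, 0.231] pointing down, gripper open.
Joint ranges: [-3.01, 3.01], [-1.01, 2.22], [0.06, 2.58], [-1.02, 4.17], [0.09, 2.62], [-3.14, 3.14]. Speed limits (rad/s): [2.57, 2.57, 3.14, 3.14, 3.14, 3.14].

INTERFACE

Orientations are given as a rotation vector (axis times angle).
In Python, from station import * gives the robot as it stands.
- The arm moves only by the shell command python3 -m crank 'ROWS' [OPENING] [FORCE]. ROWS is JSON, a list of rows, each an object with "offset": the shift along the tool's x, y, z in m, a list of three; "twist": the turn, a rotation vector about the tool's x, y, z in degrees, a list of three. In form: [{"offset": [x, y, z], "twist": [rx, ry, rz]}, ...]. A call has 1 to 20 rows; each row is the pose to reach, as a shift and turn from the pose commanded when the call began, along the tool's axes at that moment; what a row does not reach only later rows make up. A row lasts 1/8 s, in which the tool goes at most 62.5 mm and 10.7 degrees, less where a joint would pass 70% of its speed; a pose out of reach is approached as far as the arm can. A call with a gripper value outside its range is refused whole. OPENING is the opening, from 0 (shut) to 1 (fully open), set as the call begins (- or left out, the last holds). The fingers move at their own pace and stop on an object; FORCE is the grip in N (left out, the last holds). Time passes only in rows, so rows that repeat a pose let the fingers close. It gives the time, the measured TCP pose, the force, the opening and the grip force at its end, in the units of the state.
- get_obs(): the state, without advancing time (a new reading comes with each control period).
- get_image(name): name is "scene" or "top" or "wrist"; returns the picture (420x560x3 uint8, red, green, blue); there is no depth.
- get_calibration(name): a dict with "intrinsics" (3x3 intrinsics, pixels), "world_from_camera" (4x4, takes a point from camera to world coordinates); the wrist camera has in their place "tool_from_camera" (4x4, takes a point from camera to tool coordinates, whose origin is the TCP and whose axes are the flange's). Camera axes: x right, y up, looking along -z (the intrinsics and any distortion apply to the point x, -y, -z); pixel columns grow to the right and rows downward; lengths in m; the calibration is good to about 2 mm. A picture is of the moment at which its call begins: read the wrist's pose just before it. get_calibration takes no time and is no camera call.
- finish_job(): hands the job in; it is judged then, once.
Trained networks look in the newest picture that a camera, given by its name, has taken for a name from the list of things; names that differ only in an ending like _2 or _b are one class to them, and where a whole thing is asked for, a point or a joint stands for the part that bears it (a point fixed in the world has none). Each returns a list of dicts, best first, with "confidence" (0 to 1); they miss things now and then, are a little off and sometimes report something else, mostly with a low value. They report only what shows in the picture. A call takes as long as a camera call.
- cut_out(query, camera): "region" (420x560 bool, what is visible of it) and "rect" ([centre column, centre row, width, height] in pixels, round what is visible of it).
The state is a dict: "t": time; "q": joint angles; "dq": joint speeds; "effort": joint torques, N m; "tool_pos": TCP position; "tool_rot": TCP orientation; "contact_force": force on the tool from outside, world axes, zero at the start; "wrist_torque": the same for the moment, N m; "opening": finger opening in m; "grip_force": force on a finger pad.
Only numpy, scipy, OpenCV 4.12 (cv2) and the standard library are available. Lean on these libraries where they do the work, as an engineer would, in place of code of your own. Each camera call takes 0.05 s, during which the arm holds its last target. There are 200 camera calls.

## Working session

There is one attempt and no reset: what is moved stays moved. The work goes in short steps, Python scripts to look and compute and a shell command to move; the robot and the scene stay as the last step left them, time stands still between calls to the robot, and variables do not carry over. Pictures are saved under pics/ and viewed, at most 10 in all, crops included, and the job is handed in when it is done.

```bash
ls; mkdir -p pics
cat > h.py <<'E'
from station import *
import numpy as np, cv2
from scipy.spatial.transform import Rotation as R
def save(n,f): cv2.imwrite('pics/'+f,cv2.cvtColor(get_image(n),cv2.COLOR_RGB2BGR))
def T(n,o=None):
    c=get_calibration(n)
    if n!='wrist': return np.array(c['intrinsics']),np.array(c['world_from_camera'])
    o=o or get_obs(); M=np.eye(4); M[:3,:3]=R.from_rotvec(o['tool_rot']).as_matrix(); M[:3,3]=o['tool_pos']
    return np.array(c['intrinsics']),M@np.array(c['tool_from_camera'])
def pix2w(n,u,v,z,o=None):
    K,W=T(n,o); d=np.linalg.inv(K)@[u,v,1]; d=W[:3,:3]@[d[0],-d[1],-d[2]]; p=W[:3,3]
    return p+d*(z-p[2])/d[2]
def w2pix(n,P,o=None):
    K,W=T(n,o); c=np.linalg.inv(W)@np.append(P,1); q=K@[c[0],-c[1],-c[2]]; return q[:2]/q[2]
E
python3 - <<'E'
from h import *
print(get_obs()); print(get_calibration('top').keys(), get_calibration('top'))
save('top','top0.png'); save('scene','scene0.png')
for q in ['clamp','jaw','box','knob','hub','crank','orange','clay_a','palette','brush','paint_y','paint_b','glue']:
    for d in cut_out(q,'top')[:2]:
        r=d['rect']; print(q,round(d['confidence'],2),np.round(r,1), np.round(pix2w('top',r[0],r[1],.03),3))
E
```

```text
pics
{'t': 0.0, 'q': array([-1.35801377e+00,  5.33534687e-02,  1.61430946e+00,  2.64864939e-05,
        1.47600215e+00, -1.18996734e-01]), 'dq': array([-0.00245511, -0.00052994, -0.00081142, -0.00139755, -0.00086274,
       -0.00177201]), 'effort': array([-4.51165542e-04, -3.93683445e+01, -3.70176065e+01, -1.37247921e-04,
        6.97447904e-03,  1.32848083e-05]), 'tool_pos': array([ 0.2034541 , -0.59029237,  0.23005589]), 'tool_rot': array([-3.09642207e+00, -5.18424678e-01,  1.11155802e-04]), 'contact_force': array([0.48349987, 0.04462777, 0.96865995]), 'wrist_torque': array([0.04260784, 0.05166092, 0.00652861]), 'grip_force': 0.0, 'opening': 0.08559362991883468}
dict_keys(['intrinsics', 'world_from_camera']) {'intrinsics': array([[387.13061465,   0.        , 276.5060011 ],
       [  0.        , 387.13061465, 208.18203717],
       [  0.        ,   0.        ,   1.        ]]), 'world_from_camera': array([[ 2.36875445e-02,  9.80278538e-01, -1.96196044e-01,
         3.30299910e-01],
       [-9.99709123e-01,  2.41169947e-02, -2.00218147e-04,
        -2.82642375e-02],
       [ 4.53538940
[... 519 characters left out ...]
.2  23.2  22.7] [ 0.57  -0.234  0.03 ]
crank 0.58 [350.5 201.8  23.3  29. ] [ 0.565 -0.235  0.03 ]
crank 0.45 [303.3 208.3 144.6  57.2] [ 0.543 -0.103  0.03 ]
orange 0.82 [426.9 259.6  27.9  20.4] [ 0.409 -0.44   0.03 ]
clay_a 0.67 [400.6 292.9  14.5  19.1] [ 0.319 -0.365  0.03 ]
clay_a 0.63 [422.2 221.8  18.6  16.9] [ 0.513 -0.433  0.03 ]
palette 0.8 [123.5 162.8  46.3  47.5] [0.663 0.411 0.03 ]
paint_y 0.69 [309.  134.4  16.8  20.3] [ 0.762 -0.117  0.03 ]
paint_y 0.64 [244.6 131.2  14.5  20.3] [0.767 0.07  0.03 ]
paint_b 0.69 [309.  134.4  16.8  20.3] [ 0.762 -0.117  0.03 ]
paint_b 0.64 [244.6 131.2  14.5  20.3] [0.767 0.07  0.03 ]
glue 0.62 [302.5 208.2 142.4  54.5] [ 0.544 -0.1    0.03 ]
```

```bash
python3 -c "
import cv2
a=cv2.imread('pics/top0.png')[110:310,110:450]
cv2.imwrite('pics/top0c.png',cv2.resize(a,None,fx=2.35,fy=2.35,interpolation=cv2.INTER_CUBIC))"
```

```text
(no output)
```

View pics/top0c.png

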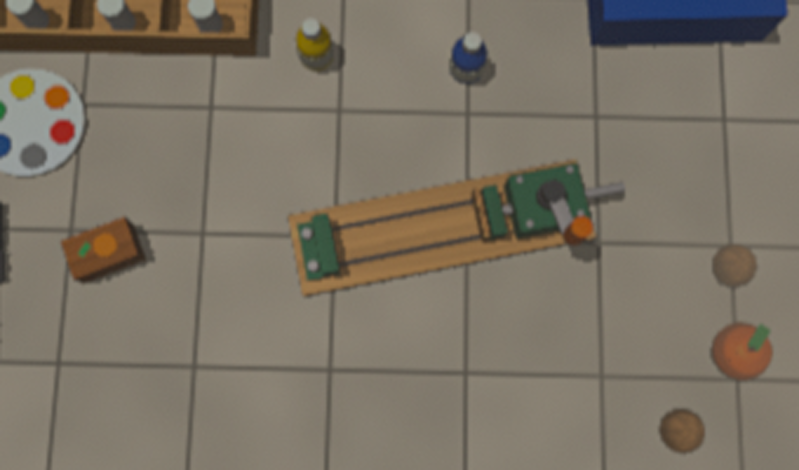

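View pics/scene0.png

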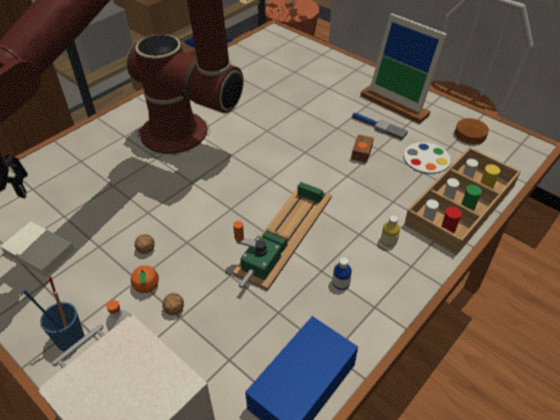

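The top view crop shows the bed corners at about (290,215), (577,162) and (305,295), the hub at (551,193), the knob at (582,228), and the box at about (105,248). The scene view shows nothing tall between the box and the clamp.

Run:
```python
from h import *
c=lambda u,v,z: pix2w('top',110+u/2.35,110+v/2.35,z)
FL,FR,NL=c(290,215,.015),c(577,162,.015),c(305,295,.015)
print(FL,FR,NL,np.linalg.norm(FL-FR),np.linalg.norm(FL-NL))
y=(FL-FR)/np.linalg.norm(FL-FR); print('yaw of +y deg',np.degrees(np.arctan2(y[1],y[0])))
print('hub',c(551,193,.093),'knob',c(582,228,.142)); 
x=np.array([y[1],-y[0],0]); fe=(FL+NL)/2; print('origin',fe-y*.175,'bay',fe-y*.115,'hub pred?',fe-y*.305)
# box lid corners
print('box',c(105,244,.04))
for u,v in [(63,240),(128,219),(146,258),(80,281)]: print(c(u,v,.03))
```

```text
[0.56124013 0.09452154 0.015     ] [ 0.63611209 -0.25288291  0.015     ] [0.46473794 0.07234451 0.015     ] 0.35538100981068615 0.09901764130726831
yaw of +y deg 102.16225304217302
hub [ 0.57699953 -0.20668337  0.093     ] knob [ 0.52742931 -0.23041027  0.142     ]
origin [ 0.54985818 -0.08763908  0.015     ] bay [ 0.53721733 -0.02898579  0.015     ] hub pred? [ 0.57724668 -0.21472122  0.015     ]
box [0.51585205 0.30620913 0.04      ]
[0.52120391 0.35933396 0.03      ]
[0.54841278 0.28472236 0.03      ]
[0.50207954 0.2597992  0.03      ]
[0.47293847 0.33486211 0.03      ]
```

```bash
python3 -m crank '[{"offset":[0.458,-0.255,-0.07],"twist":[0,0,-91]},{"offset":[0.458,-0.255,-0.07],"twist":[0,0,-91]},{"offset":[0.458,-0.255,-0.07],"twist":[0,0,-91]},{"offset":[0.458,-0.255,-0.07],"twist":[0,0,-91]},{"offset":[0.458,-0.255,-0.07],"twist":[0,0,-91]},{"offset":[0.458,-0.255,-0.07],"twist":[0,0,-91]},{"offset":[0.458,-0.255,-0.07],"twist":[0,0,-91]},{"offset":[0.458,-0.255,-0.07],"twist":[0,0,-91]},{"offset":[0.458,-0.255,-0.07],"twist":[0,0,-91]},{"offset":[0.584,-0.749,-0.02],"twist":[0,0,-91]},{"offset":[0.584,-0.749,-0.02],"twist":[0,0,-91]},{"offset":[0.584,-0.749,-0.02],"twist":[0,0,-91]},{"offset":[0.584,-0.749,-0.02],"twist":[0,0,-91]},{"offset":[0.584,-0.749,-0.02],"twist":[0,0,-91]},{"offset":[0.584,-0.749,-0.02],"twist":[0,0,-91]},{"offset":[0.584,-0.749,-0.02],"twist":[0,0,-91]},{"offset":[0.584,-0.749,-0.02],"twist":[0,0,-91]},{"offset":[0.584,-0.749,-0.02],"twist":[0,0,-91]},{"offset":[0.584,-0.749,-0.02],"twist":[0,0,-91]},{"offset":[0.584,-0.749,-0.02],"twist":[0,0,-91]}]' 1 40
python3 - <<'E'
from h import *
o=get_obs(); save('wrist','w1.png'); print(o['q'],o['tool_pos'],o['tool_rot'],o['contact_force'])
for d in cut_out('box','wrist')[:1]:
    r=d['rect']; print(d['confidence'],r); m=d['region'].astype(np.uint8)
    b=cv2.minAreaRect(cv2.findContours(m,0,2)[0][0]); print(b)
    P=np.array([pix2w('wrist',u,v,.04,o)[:2] for u,v in cv2.boxPoints(b)]); print(P,P.mean(0))
    for i in range(2): e=P[i+1]-P[i]; print(np.linalg.norm(e),np.degrees(np.arctan2(e[1],e[0])))
E
```

```text
t: 3.25
tool_pos: [0.5122, 0.3063, 0.2516]
tool_rot: [1.803, 2.572, 0.0]
contact_force: [-0.4, -0.1, -1.2]
opening: 0.0854
grip_force: 0.0
[ 4.14471472e-01 -2.51841687e-02  1.65768986e+00 -4.90024143e-04
  1.50872557e+00  6.67935202e-02] [0.51223306 0.30627528 0.25163434] [1.80334227e+00 2.57172248e+00 8.73606159e-05] [-0.44366538 -0.07330735 -1.20014309]
0.7 [281.6, 161.5, 55.1, 79.6]
((284.72998046875, 160.43821716308594), (82.37603759765625, 50.753353118896484), 87.95458984375)
[[0.47103808 0.34563865]
 [0.51635141 0.36389509]
 [0.54954045 0.28740254]
 [0.5007067  0.26757474]] [0.50940916 0.31612776]
0.048852790970012785 21.944189074257814
0.08338239394135818 -66.54465945307102
```

View pics/w1.png

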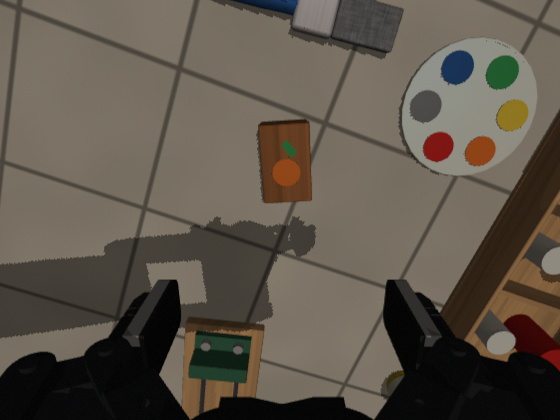

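The wrist view shows the box lid with corners near (260,124), (310,121), (312,200) and (265,203). It is nearly aligned with the tool and the measured sizes match, so I'll descend and grasp.

```bash
python3 -m crank '[{"offset":[0.008,0.001,0.05],"twist":[0,0,-3]},{"offset":[0.008,0.001,0.10],"twist":[0,0,-3]},{"offset":[0.008,0.001,0.15],"twist":[0,0,-3]},{"offset":[0.008,0.001,0.19],"twist":[0,0,-3]},{"offset":[0.008,0.001,0.22],"twist":[0,0,-3]},{"offset":[0.008,0.001,0.235],"twist":[0,0,-3]},{"offset":[0.008,0.001,0.243],"twist":[0,0,-3]},{"offset":[0.008,0.001,0.243],"twist":[0,0,-3]},{"offset":[0.008,0.001,0.243],"twist":[0,0,-3]}]' 1 40
python3 -m crank '[{"offset":[0,0,0],"twist":[0,0,0]},{"offset":[0,0,0],"twist":[0,0,0]},{"offset":[0,0,0],"twist":[0,0,0]},{"offset":[0,0,0],"twist":[0,0,0]},{"offset":[0,0,0],"twist":[0,0,0]},{"offset":[0,0,0],"twist":[0,0,0]},{"offset":[0,0,0],"twist":[0,0,0]},{"offset":[0,0,0],"twist":[0,0,0]},{"offset":[0,0,-0.03],"twist":[0,0,0]},{"offset":[0,0,-0.08],"twist":[0,0,0]},{"offset":[0,0,-0.13],"twist":[0,0,0]},{"offset":[0,0,-0.17],"twist":[0,0,0]},{"offset":[0,0,-0.17],"twist":[0,0,0]}]' 0 40
```

```text
t: 4.47
tool_pos: [0.511, 0.3158, 0.0098]
tool_rot: [1.733, 2.619, 0.003]
contact_force: [0.4, -0.6, 0.2]
opening: 0.0854
grip_force: 0.0
t: 6.1
tool_pos: [0.5117, 0.3162, 0.182]
tool_rot: [1.732, 2.617, 0.009]
contact_force: [-0.2, 0.7, -1.3]
opening: 0.049
grip_force: 43.3
```

```bash
python3 -m crank '[{"offset":[-0.05,-0.017,-0.05],"twist":[0,0,4]},{"offset":[-0.10,-0.034,-0.07],"twist":[0,0,8]},{"offset":[-0.16,-0.054,-0.07],"twist":[0,0,10.8]},{"offset":[-0.22,-0.075,-0.07],"twist":[0,0,10.8]},{"offset":[-0.27,-0.092,-0.07],"twist":[0,0,10.8]},{"offset":[-0.31,-0.105,-0.07],"twist":[0,0,10.8]},{"offset":[-0.328,-0.111,-0.07],"twist":[0,0,10.8]},{"offset":[-0.328,-0.111,-0.07],"twist":[0,0,10.8]},{"offset":[-0.328,-0.111,-0.07],"twist":[0,0,10.8]},{"offset":[-0.328,-0.111,-0.07],"twist":[0,0,10.8]}]' 0 40
python3 - <<'E'
from h import *
o=get_obs(); save('wrist','w2.png'); save('top','top2.png'); print(o['q'],o['tool_pos'],o['tool_rot'])
E
```

```text
t: 7.35
tool_pos: [0.5359, -0.0286, 0.2481]
tool_rot: [-1.97, -2.447, -0.0]
contact_force: [-0.1, -0.1, -1.5]
opening: 0.0496
grip_force: 43.2
[-1.92233178e-01 -1.68967802e-01  1.79754717e+00  3.09521475e-04
  1.51343489e+00 -4.07308410e-01] [ 0.53593368 -0.02863192  0.24806508] [-1.96987824e+00 -2.44661713e+00 -1.20134137e-04]
```

View pics/w2.png

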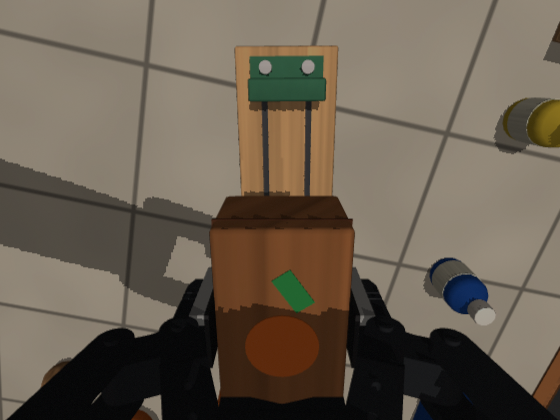

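The wrist view shows the bed end corners at about (235,46) and (338,46), with edges running down to about (243,197) and (332,197). The box is square in the grip.

Run:
```python
from h import *
o=get_obs()
f=lambda u,v,z=.015:pix2w('wrist',u,v,z,o)[:2]
A,B,C,D=f(236,46),f(338,46),f(243,196),f(332,196)
print(A,B,C,D,np.linalg.norm(A-B),np.linalg.norm(C-D))
y=(A+B)/2-(C+D)/2; yaw=np.arctan2(y[1],y[0]); y/=np.linalg.norm(y); e=(A+B)/2
Rm=R.from_rotvec(o['tool_rot']).as_matrix(); print('clamp yaw',np.degrees(yaw),'tool x yaw',np.degrees(np.arctan2(Rm[1,0],Rm[0,0])))
for Y in (y,): print('origin',e-.175*y,'bay',e-.115*y,'hub pred',e-.305*y)
print('end edge yaw',np.degrees(np.arctan2(*(B-A)[::-1])))
t=o['tool_pos'][:2]; d=e-.115*y-t; print('tool offset to bay',Rm[:2,:2].T@d)
print('fence face top edge y', [ (f(u,101,.053)-(e-.175*y))@y for u in (250,325)])
```

```text
[0.46557032 0.07670469] [0.56115618 0.09760378] [ 0.49911867 -0.07004469] [ 0.59442045 -0.04920561] 0.09784389940432205 0.09755355810444297
clamp yaw 102.82184280768557 tool x yaw 102.30476811518
origin [ 0.55219929 -0.08348211] bay [ 0.53888408 -0.02497822] hub pred [ 0.58104892 -0.21024054]
end edge yaw 12.33318250002616
tool offset to bay [0.00324781 0.00364225]
fence face top edge y [np.float64(0.1263427596553835), np.float64(0.12576507736232023)]
```

```bash
python3 -m crank '[{"offset":[0.003,0.003,0.04],"twist":[0,0,0]},{"offset":[0.003,0.003,0.09],"twist":[0,0,0]},{"offset":[0.003,0.003,0.14],"twist":[0,0,0]},{"offset":[0.003,0.003,0.17],"twist":[0,0,0]},{"offset":[0.003,0.003,0.19],"twist":[0,0,0]},{"offset":[0.003,0.003,0.205],"twist":[0,0,0]},{"offset":[0.003,0.003,0.213],"twist":[0,0,0]},{"offset":[0.003,0.003,0.218],"twist":[0,0,0]},{"offset":[0.003,0.003,0.221],"twist":[0,0,0]},{"offset":[0.003,0.003,0.2225],"twist":[0,0,0]},{"offset":[0.003,0.003,0.2225],"twist":[0,0,0]},{"offset":[0.003,0.003,0.2225],"twist":[0,0,0]}]' 0 40
```

```text
t: 8.95
tool_pos: [0.5385, -0.0264, 0.0261]
tool_rot: [1.972, 2.445, 0.0]
contact_force: [-0.1, 0.1, -0.9]
opening: 0.0492
grip_force: 43.2
```

```bash
python3 -m crank '[{"offset":[0,0,0.0007],"twist":[0,0,0]},{"offset":[0,0,0.0012],"twist":[0,0,0]},{"offset":[0,0,0.0012],"twist":[0,0,0]}]' 0 40
python3 -m crank '[{"offset":[0,0,0],"twist":[0,0,0]},{"offset":[0,0,0],"twist":[0,0,0]},{"offset":[0,0,0],"twist":[0,0,0]},{"offset":[0,0,0],"twist":[0,0,0]},{"offset":[0,0,0],"twist":[0,0,0]},{"offset":[0,0,0],"twist":[0,0,0]},{"offset":[0,0,-0.02],"twist":[0,0,0]},{"offset":[0,0,-0.07],"twist":[0,0,0]},{"offset":[0,0,-0.13],"twist":[0,0,0]},{"offset":[-0.04,0,-0.19],"twist":[0,0,0]},{"offset":[-0.10,0,-0.22],"twist":[0,0,0]},{"offset":[-0.16,0,-0.23],"twist":[0,0,0]},{"offset":[-0.20,0,-0.23],"twist":[0,0,0]},{"offset":[-0.20,0,-0.23],"twist":[0,0,0]},{"offset":[-0.20,0,-0.23],"twist":[0,0,0]}]' 1 40
python3 - <<'E'
from h import *
o=get_obs(); save('wrist','w3.png'); print(o['tool_pos'],o['tool_rot'])
for q in ('box','jaw','knob','hub'):
  for d in cut_out(q,'wrist')[:2]: print(q,d['confidence'],d['rect'])
E
```

```text
t: 9.32
tool_pos: [0.5382, -0.0264, 0.0245]
tool_rot: [-1.972, -2.445, 0.0]
contact_force: [-0.3, 0.1, -1.9]
opening: 0.0491
grip_force: 43.2
t: 11.2
tool_pos: [0.5803, -0.2214, 0.254]
tool_rot: [-1.972, -2.444, -0.0]
contact_force: [-0.3, 1.5, -0.5]
opening: 0.0851
grip_force: 0.0
[ 0.5802862  -0.22139589  0.25401261] [-1.97192914e+00 -2.44383720e+00 -2.86434685e-04]
box 0.3 [491.5, 104.8, 88.2, 48.2]
jaw 0.57 [287.5, 156.7, 67.4, 176.8]
jaw 0.56 [494.0, 106.1, 84.7, 48.6]
knob 0.8 [218.9, 191.8, 40.4, 42.1]
knob 0.51 [493.7, 105.2, 86.6, 47.5]
hub 0.7 [268.9, 123.8, 139.0, 247.6]
```

View pics/w3.png

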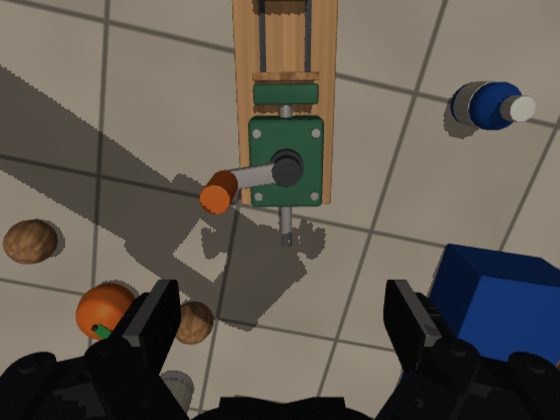

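The wrist view shows the hub near (288,165), the knob top disc centred at about (214,200), and the arm pointing left. The box edge is at the top of the picture.

Run:
```python
from h import *
o=get_obs(); p=lambda u,v,z:pix2w('wrist',u,v,z,o)[:2]
K,Hh=p(214,200,.142),p(287,169,.093); print('knob',K,'knob base',p(222,183,.092),'hub',Hh,np.linalg.norm(K-Hh))
A,B=p(242,203,.015),p(330,203,.015); m=(A+B)/2; print(A,B,np.linalg.norm(A-B),'end mid',m)
yaw=np.radians(102.5); y=np.array([np.cos(yaw),np.sin(yaw)]); print('hub from rear end',m+.055*y)
d=K-Hh; a=np.arctan2(d[1],d[0]); print('angle',(yaw+np.pi)-a, np.mod((yaw+np.pi)-a,2*np.pi))
print(w2pix('wrist',[*(K),.142],o))
I=get_image('top')
for d in cut_out('knob','top')[:1]: r=d['rect'];print(r,pix2w('top',r[0],r[1],.125))
```

```text
knob [ 0.52829183 -0.23007788] knob base [ 0.52652621 -0.23084487] hub [ 0.57956009 -0.20616405] 0.05657124643375082
[ 0.54369515 -0.27211014] [ 0.64012308 -0.25102769] 0.09870569621114099 end mid [ 0.59190912 -0.26156892]
hub from rear end [ 0.58000494 -0.20787264]
angle 7.635702455219475 1.3525171480398885
[214. 200.]
```

```bash
python3 -m crank '[{"offset":[0.003,-0.053,0],"twist":[0,0,0]},{"offset":[0.003,-0.053,0.04],"twist":[0,0,0]},{"offset":[0.003,-0.053,0.08],"twist":[0,0,0]},{"offset":[0.003,-0.053,0.11],"twist":[0,0,0]},{"offset":[0.003,-0.053,0.13],"twist":[0,0,0]},{"offset":[0.003,-0.053,0.145],"twist":[0,0,0]},{"offset":[0.003,-0.053,0.152],"twist":[0,0,0]},{"offset":[0.003,-0.053,0.152],"twist":[0,0,0]},{"offset":[0.003,-0.053,0.152],"twist":[0,0,0]}]' 1 40
python3 -m crank '[{"offset":[0,0,0],"twist":[0,0,0]},{"offset":[0,0,0],"twist":[0,0,0]},{"offset":[0,0,0],"twist":[0,0,0]},{"offset":[0,0,0],"twist":[0,0,0]},{"offset":[0,0,0],"twist":[0,0,0]},{"offset":[0,0,0],"twist":[0,0,0]},{"offset":[0,0,0],"twist":[0,0,0]},{"offset":[0,0,0],"twist":[0,0,0]},{"offset":[0,0,0],"twist":[0,0,0]},{"offset":[0,0,0],"twist":[0,0,0]}]' 0 50
python3 - <<'E'
from h import *
o=get_obs(); save('wrist','w4.png'); print(o['tool_pos'],o['q'],o['wrist_torque'])
E
```

```text
t: 12.68
tool_pos: [0.5289, -0.2306, 0.1038]
tool_rot: [1.971, 2.444, 0.0]
contact_force: [-0.8, 0.1, -0.1]
opening: 0.0857
grip_force: 0.0
t: 13.92
tool_pos: [0.5303, -0.2298, 0.1034]
tool_rot: [1.97, 2.442, 0.006]
contact_force: [7.6, 2.2, -1.5]
opening: 0.0231
grip_force: 49.5
[ 0.53027107 -0.22978285  0.10335832] [-0.53906853  0.0516894   1.8359761   0.00305816  1.24934798 -0.75316485] [ 0.19293117 -0.96066808  0.01584227]
```

View pics/w4.png

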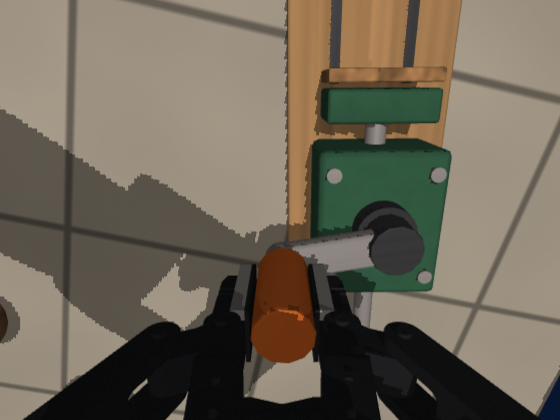

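The wrist view shows the knob held squarely between the pads, with the arm pointing left of the hub. I'll wind to θ≈180°, still inside the safe zone below 3.5 rad, and check the circle.

```bash
cat > st.py <<'E'
from h import *
o=get_obs(); Rm=R.from_rotvec(o['tool_rot']).as_matrix(); t=o['tool_pos']
hub=np.array([.5804,-.2071]); d=Rm[:2,:2].T@(t[:2]-hub)
print('t',o['t'],'pos',t.round(4),'r',np.hypot(*d).round(4),'th',np.degrees(np.arctan2(-d[1],-d[0])).round(2),'Ftool',(Rm.T@o['contact_force']).round(2),'open',round(o['opening'],4),'grip',o['grip_force'])
E
python3 -m crank '[{"offset":[0.005,0.000,0],"twist":[0,0,0]},{"offset":[0.012,0.000,0],"twist":[0,0,0]},{"offset":[0.0262,0.0019,0],"twist":[0,0,0]},{"offset":[0.0395,0.0074,0],"twist":[0,0,0]},{"offset":[0.0509,0.0161,0],"twist":[0,0,0]}]' 0 50; python3 st.py
python3 -m crank '[{"offset":[0.0087,0.0114,0],"twist":[0,0,0]},{"offset":[0.0142,0.0247,0],"twist":[0,0,0]},{"offset":[0.0161,0.0389,0],"twist":[0,0,0]}]' 0 50; python3 st.py
python3 -m crank '[{"offset":[0,0,0],"twist":[0,0,0]},{"offset":[0,0,0],"twist":[0,0,0]}]' 0 50; python3 st.py
```

```text
t: 14.6
tool_pos: [0.5354, -0.1789, 0.1035]
tool_rot: [1.967, 2.438, -0.001]
contact_force: [9.6, -10.9, -7.1]
opening: 0.0229
grip_force: 49.4
t 14.6 pos [ 0.5354 -0.1789  0.1035] r 0.0531 th 134.25 Ftool [-12.65   7.08   7.25] open 0.0229 grip 49.351273523352575
t: 14.98
tool_pos: [0.5683, -0.1556, 0.1033]
tool_rot: [1.969, 2.442, -0.007]
contact_force: [-1.1, -11.0, -1.0]
opening: 0.0229
grip_force: 50.2
t 14.975 pos [ 0.5683 -0.1556  0.1033] r 0.0529 th 179.04 Ftool [-10.54  -3.42   1.04] open 0.0229 grip 50.1872004402685
t: 15.22
tool_pos: [0.5693, -0.1555, 0.1034]
tool_rot: [1.969, 2.44, -0.003]
contact_force: [4.4, -6.8, -1.5]
opening: 0.0227
grip_force: 50.0
t 15.225 pos [ 0.5693 -0.1555  0.1034] r 0.0528 th -179.89 Ftool [-7.57  2.89  1.58] open 0.0227 grip 50.03224611107726
```

```bash
python3 -m crank '[{"offset":[-0.0034,0.0142,0],"twist":[0,0,0]},{"offset":[-0.0089,0.0275,0],"twist":[0,0,0]},{"offset":[-0.0176,0.0389,0],"twist":[0,0,0]},{"offset":[-0.029,0.0476,0],"twist":[0,0,0]},{"offset":[-0.0423,0.0531,0],"twist":[0,0,0]},{"offset":[-0.0565,0.055,0],"twist":[0,0,0]}]' 0 50; python3 st.py
```

```text
t: 15.98
tool_pos: [0.635, -0.1959, 0.1033]
tool_rot: [-1.971, -2.446, -0.003]
contact_force: [-3.7, 1.9, 6.7]
opening: 0.0229
grip_force: 50.9
t 15.975 pos [ 0.635  -0.1959  0.1033] r 0.0557 th -89.31 Ftool [ 2.64 -3.21 -6.71] open 0.0229 grip 50.94185037945863
```

```bash
python3 -m crank '[{"offset":[-0.0142,-0.0019,0],"twist":[0,0,0]},{"offset":[-0.0275,-0.0074,0],"twist":[0,0,0]},{"offset":[-0.0389,-0.0161,0],"twist":[0,0,0]},{"offset":[-0.0476,-0.0275,0],"twist":[0,0,0]},{"offset":[-0.0531,-0.0408,0],"twist":[0,0,0]},{"offset":[-0.055,-0.055,0],"twist":[0,0,0]}]' 0 50; python3 st.py
```

```text
t: 16.73
tool_pos: [0.5914, -0.2635, 0.1033]
tool_rot: [1.971, 2.442, -0.0]
contact_force: [3.0, -0.3, 4.9]
opening: 0.023
grip_force: 50.8
t 16.725 pos [ 0.5914 -0.2635  0.1033] r 0.0574 th 1.1 Ftool [-0.95  2.89 -4.93] open 0.023 grip 50.79935086600017
```

```bash
python3 -m crank '[{"offset":[0.0019,-0.0142,0],"twist":[0,0,0]},{"offset":[0.0074,-0.0275,0],"twist":[0,0,0]},{"offset":[0.0161,-0.0389,0],"twist":[0,0,0]},{"offset":[0.0275,-0.0476,0],"twist":[0,0,0]},{"offset":[0.0408,-0.0531,0],"twist":[0,0,0]},{"offset":[0.055,-0.055,0],"twist":[0,0,0]},{"offset":[0.0692,-0.0531,0],"twist":[0,0,0]},{"offset":[0.0825,-0.0476,0],"twist":[0,0,0]},{"offset":[0.0939,-0.0389,0],"twist":[0,0,0]},{"offset":[0.1026,-0.0275,0],"twist":[0,0,0]},{"offset":[0.1081,-0.0142,0],"twist":[0,0,0]},{"offset":[0.11,0,0],"twist":[0,0,0]}]' 0 50; python3 st.py
python3 -m crank '[{"offset":[-0.0019,0.0142,0],"twist":[0,0,0]},{"offset":[-0.0074,0.0275,0],"twist":[0,0,0]},{"offset":[-0.0161,0.0389,0],"twist":[0,0,0]},{"offset":[-0.0275,0.0476,0],"twist":[0,0,0]},{"offset":[-0.0408,0.0531,0],"twist":[0,0,0]},{"offset":[-0.0408,0.0531,0],"twist":[0,0,0]},{"offset":[-0.0408,0.0531,0],"twist":[0,0,0]}]' 0 50; python3 st.py; python3 -c "
from h import *
save('wrist','w5.png')"
```

```text
t: 18.23
tool_pos: [0.5671, -0.156, 0.1032]
tool_rot: [1.971, 2.445, -0.007]
contact_force: [-1.4, -9.0, 6.3]
opening: 0.0227
grip_force: 51.2
t 18.225 pos [ 0.5671 -0.156   0.1032] r 0.0528 th 177.67 Ftool [-8.5  -3.24 -6.24] open 0.0227 grip 51.201991697307676
t: 19.1
tool_pos: [0.6295, -0.1826, 0.1034]
tool_rot: [1.971, 2.443, 0.004]
contact_force: [7.2, 0.9, 4.4]
opening: 0.0224
grip_force: 50.9
t 19.1 pos [ 0.6295 -0.1826  0.1034] r 0.0548 th -104.3 Ftool [-0.6   7.27 -4.39] open 0.0224 grip 50.94950417464133
```

View pics/w5.png

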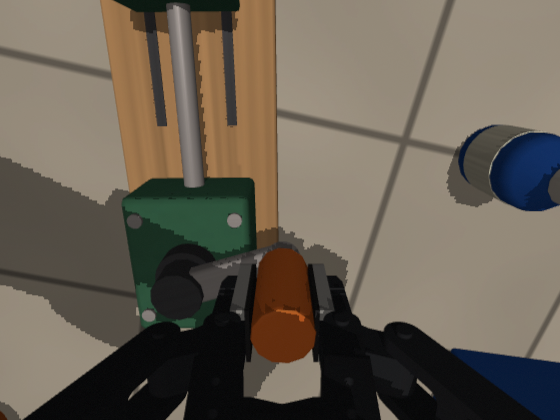

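```bash
cat >> st.py <<'E'
F=(Rm.T@o['contact_force']); u=-d/np.hypot(*d); th=np.arctan2(-d[1],-d[0])
print('resisting tangential N', -(F[0]*np.sin(th)-F[1]*np.cos(th)).round(2))
E
python3 -m crank '[{"offset":[-0.0045,0.001,0],"twist":[0,0,0]},{"offset":[-0.0094,0.0017,0],"twist":[0,0,0]},{"offset":[-0.019,0.0017,0],"twist":[0,0,0]},{"offset":[-0.0284,0,0],"twist":[0,0,0]},{"offset":[-0.0284,0,0],"twist":[0,0,0]},{"offset":[-0.0284,0,0],"twist":[0,0,0]}]' 0 50; python3 st.py
python3 -m crank '[{"offset":[-0.0046,-0.0014,0],"twist":[0,0,0]},{"offset":[-0.009,-0.0033,0],"twist":[0,0,0]},{"offset":[-0.009,-0.0033,0],"twist":[0,0,0]},{"offset":[-0.009,-0.0033,0],"twist":[0,0,0]}]' 0 50; python3 st.py
```

```text
t: 19.9
tool_pos: [0.6363, -0.2106, 0.1035]
tool_rot: [1.969, 2.442, 0.006]
contact_force: [11.0, -0.4, 2.1]
opening: 0.0225
grip_force: 50.7
t 19.9 pos [ 0.6363 -0.2106  0.1035] r 0.056 th -74.22 Ftool [-2.75 10.65 -2.02] open 0.0225 grip 50.71931486570975
resisting tangential N 0.25
t: 20.4
tool_pos: [0.6352, -0.2201, 0.1035]
tool_rot: [1.969, 2.441, 0.006]
contact_force: [11.4, -1.0, 2.1]
opening: 0.0228
grip_force: 50.7
t 20.4 pos [ 0.6352 -0.2201  0.1035] r 0.0563 th -64.4 Ftool [-3.36 10.94 -2.  ] open 0.0228 grip 50.667047738679685
resisting tangential N 1.7
```

```bash
python3 -m crank '[{"offset":[-0.0035,-0.0007,0],"twist":[0,0,0]},{"offset":[-0.0035,-0.0007,0],"twist":[0,0,0]},{"offset":[-0.0035,-0.0007,0],"twist":[0,0,0]}]' 0 50 >/dev/null; python3 st.py
python3 -m crank '[{"offset":[-0.0033,-0.002,0],"twist":[0,0,0]},{"offset":[-0.0033,-0.002,0],"twist":[0,0,0]},{"offset":[-0.0033,-0.002,0],"twist":[0,0,0]}]' 0 50 >/dev/null; python3 st.py
python3 -m crank '[{"offset":[-0.0031,-0.0022,0],"twist":[0,0,0]},{"offset":[-0.0031,-0.0022,0],"twist":[0,0,0]},{"offset":[-0.0031,-0.0022,0],"twist":[0,0,0]}]' 0 50 >/dev/null; python3 st.py
```

```text
t 20.775 pos [ 0.6345 -0.2235  0.1035] r 0.0565 th -60.88 Ftool [-2.84  8.42 -3.82] open 0.0226 grip 50.863053548382595
resisting tangential N 1.62
t 21.15 pos [ 0.6333 -0.2274  0.1035] r 0.0566 th -56.76 Ftool [-2.29  8.6  -2.33] open 0.0231 grip 50.79261505685281
resisting tangential N 2.8
t 21.525 pos [ 0.6318 -0.2311  0.1035] r 0.0568 th -52.71 Ftool [-3.19  9.11 -3.09] open 0.023 grip 50.759655369620305
resisting tangential N 2.98
```

```bash
python3 -m crank '[{"offset":[-0.003,-0.0024,0],"twist":[0,0,0]},{"offset":[-0.003,-0.0024,0],"twist":[0,0,0]},{"offset":[-0.003,-0.0024,0],"twist":[0,0,0]}]' 0 50 >/dev/null; python3 st.py
python3 -m crank '[{"offset":[-0.0028,-0.0026,0],"twist":[0,0,0]},{"offset":[-0.0028,-0.0026,0],"twist":[0,0,0]},{"offset":[-0.0028,-0.0026,0],"twist":[0,0,0]}]' 0 50 >/dev/null; python3 st.py
```

```text
t 21.9 pos [ 0.63   -0.2348  0.1035] r 0.0569 th -48.58 Ftool [-4.11  7.07 -2.28] open 0.0225 grip 50.74226864206139
resisting tangential N 1.6
t 22.275 pos [ 0.6283 -0.2379  0.1035] r 0.0569 th -45.0 Ftool [-4.45  8.17 -2.32] open 0.0232 grip 50.70480731490534
resisting tangential N 2.63
```

```bash
python3 -m crank '[{"offset":[-0.0026,-0.0028,0],"twist":[0,0,0]},{"offset":[-0.0026,-0.0028,0],"twist":[0,0,0]},{"offset":[-0.0026,-0.0028,0],"twist":[0,0,0]}]' 0 50 >/dev/null; python3 st.py
```

```text
t 22.65 pos [ 0.6265 -0.2406  0.1035] r 0.057 th -41.75 Ftool [-1.75  8.91 -2.11] open 0.0227 grip 50.602380486088805
resisting tangential N 5.49
```

```bash
python3 -m crank '[{"offset":[-0.0018,-0.0022,0],"twist":[0,0,0]},{"offset":[-0.0018,-0.0022,0],"twist":[0,0,0]},{"offset":[-0.0018,-0.0022,0],"twist":[0,0,0]}]' 0 50 >/dev/null; python3 st.py
```

```text
t 23.025 pos [ 0.6252 -0.2424  0.1035] r 0.0571 th -39.51 Ftool [-1.41 11.38 -1.61] open 0.0228 grip 50.56798765581334
resisting tangential N 7.89
```

```bash
python3 -m crank '[{"offset":[0,0.001,0],"twist":[0,0,0]},{"offset":[0,0.002,0],"twist":[0,0,0]},{"offset":[0,0.002,0],"twist":[0,0,0]}]' 0 50 >/dev/null; python3 st.py
python3 -m crank '[{"offset":[0,0,0],"twist":[0,0,0]},{"offset":[0,0,0],"twist":[0,0,0]},{"offset":[0,0,0],"twist":[0,0,0]},{"offset":[0,0,0],"twist":[0,0,0]},{"offset":[0,0,0],"twist":[0,0,0]},{"offset":[0,0,0],"twist":[0,0,0]},{"offset":[0,0,-0.02],"twist":[0,0,0]},{"offset":[0,0,-0.06],"twist":[0,0,0]},{"offset":[0,0,-0.10],"twist":[0,0,0]},{"offset":[0,0,-0.15],"twist":[0,0,0]},{"offset":[-0.03,-0.03,-0.19],"twist":[0,0,0]},{"offset":[-0.03,-0.04,-0.22],"twist":[0,0,0]},{"offset":[-0.03,-0.04,-0.22],"twist":[0,0,0]},{"offset":[-0.03,-0.04,-0.22],"twist":[0,0,0]}]' 1 50
python3 -c "
from h import *
save('wrist','w6.png')"
```

```text
t 23.4 pos [ 0.6256 -0.2422  0.1034] r 0.0572 th -39.94 Ftool [-2.05  5.17 -4.66] open 0.0227 grip 50.89276301994687
resisting tangential N 2.65
t: 25.15
tool_pos: [0.5921, -0.2801, 0.322]
tool_rot: [-1.972, -2.445, -0.0]
contact_force: [-0.4, -0.5, -0.7]
opening: 0.0855
grip_force: 0.0
```

View pics/w6.png

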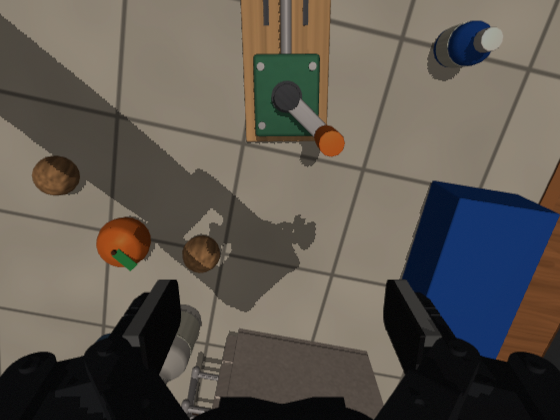

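The wrist view shows the knob free at (331,140), with the crank where I left it and the bystanders in place. One last look at the box from above.

Run:
```python
from h import *
o=get_obs(); p=lambda u,v,z:pix2w('wrist',u,v,z,o)[:2]
d=p(331,140,.142)-p(287,98,.093); print(np.hypot(*d),'crank',282.5-np.degrees(np.arctan2(d[1],d[0]))+360)
a=cv2.cvtColor(get_image('top'),cv2.COLOR_RGB2BGR)[170:250,220:380]
cv2.imwrite('pics/top6.png',cv2.resize(a,None,fx=5,fy=5,interpolation=cv2.INTER_CUBIC))
```

```text
0.05158540803523797 crank 671.5643395426565
```

View pics/top6.png

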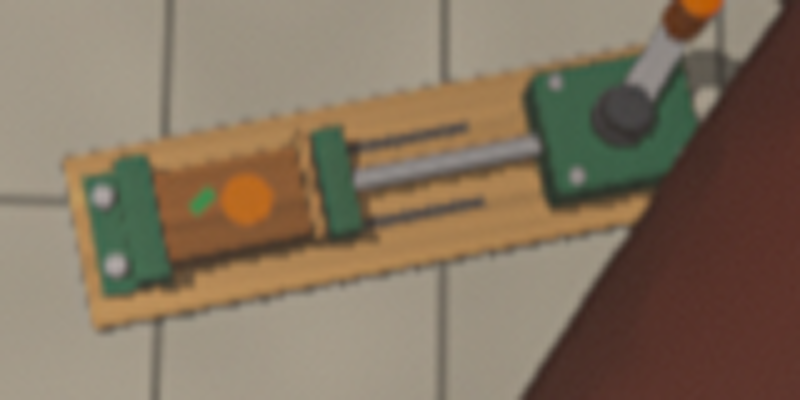

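The box sits square against the fence with the cork pad on its other end. I'll check the crank angle more precisely against the last gripped position.

Run:
```python
from h import *
o=get_obs(); I=get_image('wrist')
h=cv2.cvtColor(I,cv2.COLOR_RGB2HSV); m=((h[...,0]<16)&(h[...,1]>190)&(h[...,2]>60)).astype(np.uint8); m[:, :290]=0; m[:110]=0; m[180:]=0; m[:,370:]=0
ys,xs=np.nonzero(m); print(len(xs),xs.min(),xs.max(),ys.min(),ys.max())
def rend(c):
    P=[[c[0]+.012*np.cos(a),c[1]+.012*np.sin(a),z] for z in(.092,.142) for a in np.linspace(0,6.28,40)]
    return np.array([w2pix('wrist',q,o) for q in P])
hub=np.array([.5804,-.2071])
for s in (0,-4,-8):
    v=R.from_euler('z',-s,degrees=True).as_matrix()[:2,:2]@(np.array([.6256,-.2422])-hub)
    q=rend(hub+v); print(s,q.min(0),q.max(0))
```

```text
659 315 344 127 156
0 [312.76168432 128.55419093] [344.00499526 161.86194763]
-4 [315.73639015 125.87847133] [347.50875873 158.95049376]
-8 [318.54271727 122.9867175 ] [350.82837168 155.80196458]
```

```bash
python3 -c "
from station import *
print(finish_job())"
```

```text
the job is handed in; nothing more can be done
None
```

The box is clamped lengthwise against the fence, the knob is released and the job is handed in. I estimate the jaw peaked at 20–30 N from the force on the knob; I did not measure the squeeze after letting go.

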